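Find the lid that snaps onto the specimen tub

ROBOT

A 6-joint arm with a two-finger parallel gripper is mounted at the origin on the work surface; the furniture and walls round the work are solid. World frame = base frame: x ahead of the robot, y to its left, z up, the work surface at z = 0. Lengths are in m, angles in rad, forces in N, time in s.
With the tool pointing down it reaches from about 0.3 to 0.85 m from the base axis. Payload 5.4 kg.
Tool frame: the origin (TCP) lies on the centre line of the jaws, within the pads' length; the fingertips stand 19 mm ahead of it and the grasp point (between the pads) is the TCP; z points along the fingers, y is the line along which they close (so a half turn about z gives the same grasp; the last joint's range is limited). The gripper opens to 85 mm and grips with 20 to 120 N. Pads are 22 mm wide; open, the fingers measure 114 mm over their backs; the gripper's body (76 mm by 85 mm) begins 54 mm behind the grasp point. The pads swing forward as they close: fully open they stand 13 mm farther back than shut.
Start: joints at [-1.507, 0.158, 1.597, -0, 1.386, -0.21], TCP at [0.155, -0.554, 0.25] pointing down, gripper open.
Joint ranges: [-2.91, 2.91], [-0.94, 2.29], [0.18, 2.7], [-1.29, 4.43], [0.17, 2.64], [-3, 3]. Speed limits (rad/s): [2.57, 2.57, 3.14, 3.14, 3.14, 3.14].

INTERFACE

Orientations are given as a unit quaternion [x, y, z, w].
In Python, from plant import sensors, snapshot, camera_model, env gives the robot as it stands.
- The arm moves only by the tool servo_tool, never from a script. Its argument "motion" is a list that holds one entry, the list of rows, each a list of 4 numbers: the shift along the world's x, y, z in m, then the turn about the world's z in degrees. A call has 1 to 8 rows; each row shifts and turns the commanded pose from where the row before left it; what a row does not reach is not made up. A row lasts 1/12 s, in which the tool goes at most 41.7 mm and 7.16 degrees, less where a joint would pass 70% of its speed; a pose out of reach is approached as far as the arm can. A call is refused whole if a number of a shift passes 0.0417 or a number of a turn 7.16, either way. A call with a gripper value outside its range is refused whole. "claw" is the gripper command: -1 is shut, 1 is fully open, values between are in proportion, set as the call begins (left out, the last holds). The fingers move at their own pace and stop on an object; "newtons" is the grip in N (left out, the last holds). Time passes only in rows, so rows that do not move let the fingers close. It gives the time, the measured TCP pose, the force, the opening and the grip force at its end, in the units of the state.
- sensors.read_state(): the state, without advancing time (a new reading comes with each control period).
- snapshot(name): name is "side" or "top" or "wrist"; returns (picture, depth): 420x560x3 uint8, red, green, blue; 420x560 float32, m along the optical axis (not along the pixel's ray), 0 where there is no reading.
- camera_model(name): a dict with "fx", "fy", "cx", "cy" (pixels), "world_from_camera" (4x4, takes a point from camera to world coordinates). Camera axes: x right, y down, z forward; pixel columns grow to the right and rows downward; lengths in m; the calibration is good to about 2 mm. A picture is of the moment at which its call begins: read the wrist's pose just before it. camera_model takes no time and is no camera call; for the wrist camera it gives the pose at the moment of the call.
- env.hand_in(): hands the job in; it is judged then, once.
The state is a dict: "time": time; "joint_positions": joint angles; "joint_velocities": joint speeds; "effort": joint torques, N m; "tool_pos": TCP position; "tool_rot": TCP orientation; "force": force on the tool from outside, world axes, zero at the start; "wrist_torque": the same for the moment, N m; "gripper_width": opening from 0.0 (shut) to 1.0 (fully open); "grip_force": force on a finger pad.
Only numpy, scipy, OpenCV 4.12 (cv2) and the standard library are available. Lean on these libraries where they do the work, as an engineer would, in place of code of your own. Each camera call takes 0.05 s, during which the arm holds its last target. There are 200 camera calls.

TASK

A used battery has been collected in the open white specimen tub. Of the three look-alike knobbed lids on the desk, take the one whose size fits the tub and press it onto the rim until it snaps fully home, flat against the rim all round. At the end the other two lids lie on the desk where they lay.

Things in the scene. Friction and masses are not known exactly. Their poses are not given: they have to be found in the camera images.
- tub: open round smooth white tub, black foot, fixed to the desk, 60 mm tall, outer diameter 74 mm, wall 5 mm (mouth 64 mm). Origin: centre of its underside, z up. Three sprung catch balls inside, 4 mm below the rim, resist the fitting lid's plug by 2 to 4 N until it snaps in; till then the lid stands several mm proud. When home the disc lies on the rim, the lid's origin 43 mm above the tub's
- tub_rim (a point): centre of the tub's mouth at rim height, 60 mm above the desk; z up
- lid_a: the smallest of three look-alike loose white lids, lying plug down, about 60 g: round disc, diameter 62 mm, 5 mm thick; upright round knob on top (diameter 24, 28 mm tall) to grip; below, a round plug of greatest diameter 42 mm, 17 mm deep, tapering to 22 mm at its foot, grooved under the disc. Origin: centre of the plug's foot; z up; disc z = 17 to 22 mm, knob 22 to 50 mm. Yaw is of no matter
- lid_b: the middle-sized of three look-alike loose white lids, lying plug down, about 60 g: round disc, diameter 76 mm, 5 mm thick; upright round knob on top (diameter 24, 28 mm tall) to grip; below, a round plug of greatest diameter 56 mm, 17 mm deep, tapering to 36 mm at its foot, grooved under the disc. Origin: centre of the plug's foot; z up; disc z = 17 to 22 mm, knob 22 to 50 mm. Yaw is of no matter
- lid_c: the largest of three look-alike loose white lids, lying plug down, about 60 g: round disc, diameter 90 mm, 5 mm thick; upright round knob on top (diameter 24, 28 mm tall) to grip; below, a round plug of greatest diameter 70 mm, 17 mm deep, tapering to 50 mm at its foot, grooved under the disc. Origin: centre of the plug's foot; z up; disc z = 17 to 22 mm, knob 22 to 50 mm. Yaw is of no matter
Things that resemble listed ones, but are neither listed nor needed, are in the scene too. What is shaped like the lid_b but blue or pink is not meant.

How it is judged:
By the outcome, as a careful person would: the job done as asked, in the order asked, and still so for the second after the job is handed in, with the robot touching nothing.
It also fails if it takes over 32 s, if anything falls off the work surface, if the arm or the gripper's body presses on something with over 40 N, if the wrist force passes 120 N, or if a joint passes its speed limit or range.

## Working session

There is one attempt and no reset: what is moved stays moved. The work goes in short steps, Python scripts to look and compute and a tool call to move; the robot and the scene stay as the last step left them, time stands still between calls to the robot, and variables do not carry over. Pictures are saved under pics/ and viewed, at most 10 in all, crops included, and the job is handed in when it is done.

Besides the shell and the picture viewer there is one more tool, called after "Request:" by a JSON object that holds its "name" and its "arguments", one argument or row to a line. servo_tool: Moves the arm, as the interface text tells. Its arguments: {"type":"object","properties":{"motion":{"type":"array"},"claw":{"type":"number"},"newtons":{"type":"number"}},"required":["motion"]}

```bash
mkdir -p pics; cat > h.py <<'E'
import numpy as np,cv2
from plant import sensors,snapshot,camera_model,env
def snap(n,f):
    m=camera_model(n);p,d=snapshot(n);cv2.imwrite('pics/'+f+'.png',p[:,:,::-1]);np.savez('pics/'+f+'.npz',d=d,p=p,**{k:np.array(v) for k,v in m.items()});return p,d,m
def world(m,d):
    v,u=np.mgrid[:d.shape[0],:d.shape[1]]
    P=np.stack([(u-m['cx'])/m['fx']*d,(v-m['cy'])/m['fy']*d,d],-1);T=np.array(m['world_from_camera'])
    return P@T[:3,:3].T+T[:3,3]
E
python3 - <<'E'
from h import *
s=sensors.read_state();print(s)
a=[]
for n in('top','side'):
    p,d,m=snap(n,n+'1');print(n,np.round(m['world_from_camera'],3).tolist(),m['fx'])
    if n=='top':
        W=world(m,d)
        for lo,hi in((.045,.053),(.057,.063),(.018,.025)):
            k=((W[...,2]>lo)&(W[...,2]<hi)&(d>0)).astype('uint8')
            c,l,st,ce=cv2.connectedComponentsWithStats(k)
            for i in range(1,c):
                if st[i,4]>25:
                    q=W[l==i];print(lo,st[i].tolist(),q.mean(0).round(4),(q.max(0)-q.min(0)).round(3),p[l==i].mean(0).round())
E
```

```text
{'time': 0.0, 'joint_positions': array([-1.50711158e+00,  1.59042931e-01,  1.59822623e+00, -8.93056298e-06,
        1.38620141e+00, -2.10088500e-01]), 'joint_velocities': array([ 0.00166126,  0.00108516, -0.00139978, -0.00043545,  0.00012516,
        0.00104673]), 'effort': array([ 7.57775479e-05, -3.95998156e+01, -3.31431377e+01, -1.83263764e-04,
        8.46131385e-03, -1.67082039e-06]), 'tool_pos': array([ 0.15540745, -0.5530166 ,  0.24932331]), 'tool_rot': array([ 9.90645098e-01,  1.36460283e-01,  6.42953199e-05, -9.36765681e-04]), 'force': array([0.39650041, 0.14784714, 0.14365978]), 'wrist_torque': array([0.04966976, 0.03993502, 0.02308473]), 'grip_force': 0.0, 'gripper_width': 0.9995630997637481}
top [[-0.01, -0.994, 0.109, 0.43], [-0.999, 0.013, 0.031, -0.01], [-0.032, -0.108, -0.994, 1.057], [0.0, 0.0, 0.0, 1.0]] 481.8899318198537
0.045 [221, 128, 11, 11, 87] [0.6863 0.1419 0.0502] [0.023 0.022 0.007] [ 60. 110. 205.]
0.045 [278, 149, 11, 12, 85] [0.6382 0.0197 0.0504] [0.023 0.021 0.007] [206. 209. 213.]
0.045 [209, 193, 12, 11, 93] [0.5476 0.165  0.0503] [0.022 0.023 0.007
[... 1609 characters left out ...]
[ 74. 118. 208.]
0.018 [146, 211, 10, 13, 34] [0.5114 0.3102 0.02  ] [0.026 0.02  0.006] [130.  88.  46.]
0.018 [360, 214, 24, 7, 87] [ 0.5058 -0.1691  0.02  ] [0.013 0.049 0.005] [113. 157. 116.]
0.018 [253, 228, 29, 29, 455] [0.453  0.056  0.0226] [0.06  0.06  0.007] [205. 204. 206.]
0.018 [203, 245, 35, 36, 711] [0.4116 0.1578 0.0226] [0.074 0.074 0.007] [ 67. 111. 204.]
0.018 [303, 246, 36, 35, 727] [ 0.4088 -0.0555  0.0226] [0.072 0.074 0.007] [209. 162. 186.]
0.018 [155, 263, 30, 16, 45] [0.3953 0.2687 0.0214] [0.032 0.061 0.007] [106.  80.  11.]
side [[0.649, 0.547, -0.529, 1.082], [0.761, -0.463, 0.454, -0.434], [0.004, -0.697, -0.717, 0.766], [0.0, 0.0, 0.0, 1.0]] 508.34812859120007
```

View pics/top1.png

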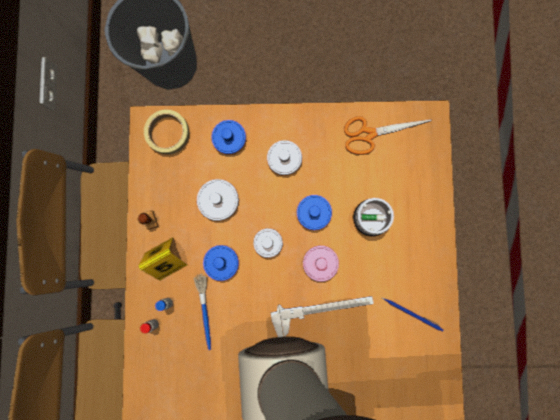

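View pics/side1.png

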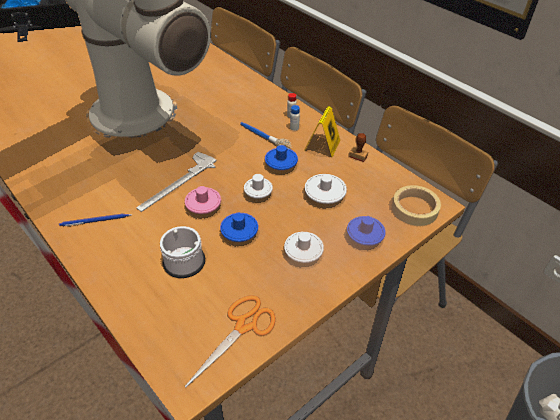

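The fit is lid_b: its 76 mm disc covers the 74 mm rim and its 56 mm plug enters the 64 mm mouth. In the top view it is at px (285,157), world (0.638, 0.020), with the knob top at z = 50 mm as expected. The other white lids are at (217,199), 88 mm, and (268,243), 60 mm. The tub is at (374,217), world (0.506, -0.169), rim at 60 mm. I'll move over lid_b now.

Request:
{"name": "servo_tool", "arguments": {
  "motion": [
    [[0.02,0.024,0,0],[0.02,0.024,0,0],[0.02,0.024,0,0],[0.02,0.024,0,0],[0.02,0.024,0,0],[0.02,0.024,0,0],[0.02,0.024,0,0],[0.02,0.024,0,0]]
  ],
  "claw": 0.2,
  "newtons": 60
}}

```text
time: 0.77
tool_pos: [0.3161, -0.36, 0.2499]
tool_rot: [0.991, 0.136, -0.0, -0.0]
force: [0.5, 0.6, -0.2]
gripper_width: 0.598
grip_force: 0.0
```

Request:
{"name": "servo_tool", "arguments": {
  "motion": [
    [[0.02,0.024,0,0],[0.02,0.024,0,0],[0.02,0.024,0,0],[0.02,0.024,0,0],[0.02,0.024,0,0],[0.02,0.024,0,0],[0.02,0.024,0,0],[0.02,0.024,0,0]]
  ]
}}

```text
time: 1.43
tool_pos: [0.476, -0.168, 0.2499]
tool_rot: [0.991, 0.137, -0.0, -0.0]
force: [0.1, -0.4, 0.4]
gripper_width: 0.603
grip_force: 0.0
```

Request:
{"name": "servo_tool", "arguments": {
  "motion": [
    [[0.02,0.024,-0.01,0],[0.02,0.024,-0.01,0],[0.02,0.024,-0.01,0],[0.02,0.024,-0.01,0],[0.02,0.024,-0.01,0],[0.02,0.024,-0.01,0],[0.02,0.024,-0.01,0],[0,0,0,0]]
  ]
}}

```text
time: 2.1
tool_pos: [0.6159, 0.0029, 0.1768]
tool_rot: [0.99, 0.138, -0.002, -0.002]
force: [-0.8, -0.5, -0.7]
gripper_width: 0.601
grip_force: 0.0
```

```bash
cat > fit.py <<'E'
from h import *
import sys
def comps(W,d,p,lo,hi,mn=60):
    k=((W[...,2]>lo)&(W[...,2]<hi)&(d>0)).astype('uint8')
    c,l,st,ce=cv2.connectedComponentsWithStats(k)
    for i in range(1,c):
        if st[i,4]>mn:
            q=W[l==i];(cx,cy),r=cv2.minEnclosingCircle(q[:,:2].astype('float32'));print(lo,st[i].tolist(),'mean',q.mean(0).round(4),'circ',round(cx,4),round(cy,4),round(r,4),p[l==i].mean(0).round())
if __name__=='__main__':
    print({k:np.round(v,4) for k,v in sensors.read_state().items() if k in('tool_pos','time')})
    p,d,m=snap('wrist',sys.argv[1]);W=world(m,d)
    for a in sys.argv[2:]:comps(W,d,p,*map(float,a.split(',')))
E
python3 fit.py w1 .047,.054 .018,.025 .057,.063
```

```text
{'time': np.float64(2.1), 'tool_pos': array([0.6159, 0.0029, 0.1768])}
0.047 [107, 65, 33, 34, 855] mean [0.6865 0.1411 0.0499] circ 0.6863 0.1414 0.012 [ 40.  99. 216.]
0.047 [250, 172, 28, 28, 615] mean [0.6387 0.0194 0.0498] circ 0.6381 0.0193 0.012 [230. 226. 219.]
0.047 [63, 226, 29, 25, 549] mean [0.5483 0.1649 0.0498] circ 0.5478 0.1658 0.0124 [220. 221. 218.]
0.047 [281, 310, 25, 22, 406] mean [ 0.5183 -0.0432  0.0496] circ 0.5173 -0.0434 0.012 [ 10.  41. 106.]
0.047 [63, 348, 21, 18, 224] mean [0.4149 0.1608 0.0495] circ 0.4118 0.158 0.0119 [ 17.  75. 186.]
0.018 [0, 0, 30, 79, 1158] mean [0.6943 0.2395 0.0229] circ 0.6918 0.2456 0.0319 [163. 148.  90.]
0.018 [92, 34, 93, 98, 5809] mean [0.6881 0.14   0.0222] circ 0.6862 0.1419 0.0382 [ 53. 104. 218.]
0.018 [224, 137, 82, 82, 4511] mean [0.6405 0.0198 0.0222] circ 0.6383 0.0193 0.0379 [230. 227. 220.]
0.018 [47, 182, 95, 87, 5412] mean [0.5518 0.1637 0.0221] circ 0.5475 0.1657 0.0453 [228. 230. 227.]
0.018 [256, 272, 69, 62, 2701] mean [ 0.5223 -0.0408  0.022 ] circ 0.5171 -0.0443 0.0387 [ 12.  45. 114.]
0.018 [159, 307, 21, 19, 118] mean [0.4681 0.0797 0.0216] circ 0.466 0.0787 0.0165 [199. 197. 189.]
0.018 [55, 310, 62, 43, 1464] mean [0.4269 0.1682 0.022 ] circ 0.4152 0.1615 0.0375 [ 24.  78. 191.]
0.018 [379, 310, 46, 12, 164] mean [ 0.5373 -0.1577  0.0215] circ 0.533 -0.1626 0.0241 [106.  98.  93.]
0.018 [243, 356, 64, 27, 1204] mean [ 0.4279 -0.0501  0.0218] circ 0.416 -0.0538 0.0368 [196. 106. 133.]
0.057 [380, 379, 23, 16, 155] mean [ 0.4747 -0.1593  0.0592] circ 0.4761 -0.1599 0.0156 [212. 213. 207.]
```

View pics/w1.png

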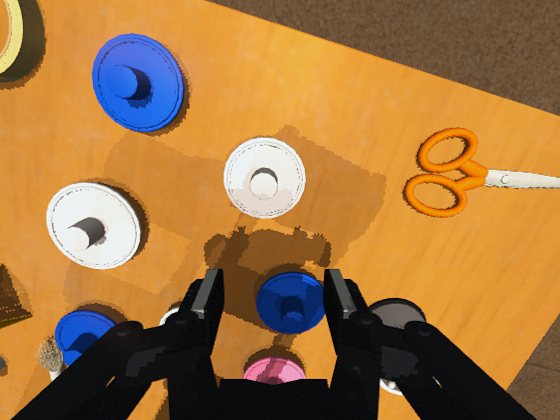

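The wrist view shows lid_b's white disc at px (264,177), and its knob fits at (0.638, 0.0193). That agrees with the top camera and gives a disc radius of 38 mm. I'll centre over it and lower.

Request:
{"name": "servo_tool", "arguments": {
  "motion": [
    [[0.012,0.009,-0.03,0],[0.01,0.008,-0.03,0],[0,0,0,0],[0,0,0,0]]
  ]
}}

```text
time: 2.48
tool_pos: [0.6356, 0.0151, 0.1185]
tool_rot: [0.991, 0.136, -0.002, -0.001]
force: [-0.3, -0.0, -0.5]
gripper_width: 0.602
grip_force: 0.0
```

Request:
{"name": "servo_tool", "arguments": {
  "motion": [
    [[0.0025,0.004,-0.025,0],[0,0,-0.025,0],[0,0,-0.015,0],[0,0,-0.008,0],[0,0,0,0],[0,0,0,0]]
  ]
}}

```text
time: 2.98
tool_pos: [0.6409, 0.0187, 0.0493]
tool_rot: [0.991, 0.136, 0.001, 0.0]
force: [-0.4, -0.4, 0.3]
gripper_width: 0.601
grip_force: 0.0
```

Request:
{"name": "servo_tool", "arguments": {
  "motion": [
    [[0,0,0,0],[0,0,0,0],[0,0,0,0],[0,0,0,0],[0,0,0,0],[0,0,0,0],[0,0,0,0],[0,0,0,0]]
  ],
  "claw": -1,
  "newtons": 60
}}

```text
time: 3.65
tool_pos: [0.6414, 0.0192, 0.0495]
tool_rot: [0.991, 0.137, 0.002, 0.001]
force: [-1.6, 0.8, 5.3]
gripper_width: 0.257
grip_force: 58.7
```

Request:
{"name": "servo_tool", "arguments": {
  "motion": [
    [[0,0,0.01,0],[0,0,0.02,0],[0,0,0.03,0],[0,0,0.03,0],[0,0,0.03,0],[0,0,0,0]]
  ]
}}

```text
time: 4.15
tool_pos: [0.644, 0.0189, 0.176]
tool_rot: [0.991, 0.137, 0.006, 0.002]
force: [0.5, -0.6, 0.7]
gripper_width: 0.255
grip_force: 58.8
```

Request:
{"name": "servo_tool", "arguments": {
  "motion": [
    [[-0.015,-0.022,0,0],[-0.017,-0.024,0,0],[-0.017,-0.024,0,0],[-0.017,-0.024,0,0],[-0.017,-0.024,0,0],[-0.017,-0.024,0,0],[-0.017,-0.024,0,0],[-0.008,-0.012,0,0]]
  ]
}}

```text
time: 4.82
tool_pos: [0.5131, -0.1607, 0.1675]
tool_rot: [0.991, 0.136, -0.0, 0.0]
force: [0.1, -0.6, -0.3]
gripper_width: 0.257
grip_force: 58.8
```

Request:
{"name": "servo_tool", "arguments": {
  "motion": [
    [[-0.008,-0.01,0,0],[0,0,0,0],[0,0,0,0],[0,0,0,0]]
  ]
}}

```text
time: 5.15
tool_pos: [0.5074, -0.1678, 0.1674]
tool_rot: [0.991, 0.137, 0.0, -0.0]
force: [0.1, -0.2, -1.1]
gripper_width: 0.252
grip_force: 58.8
```

```bash
cat > chk.py <<'E'
from fit import *
f=sys.argv[1]
s=sensors.read_state();print(s['tool_pos'].round(4),s['tool_rot'].round(4),s['gripper_width'],s['force'].round(1))
for n in('side','wrist'):
    p,d,m=snap(n,n+f);W=world(m,d)
    # points near the tub column
    k=(np.hypot(W[...,0]-.506,W[...,1]+.169)<.06)&(d>0)&(W[...,2]>.05)
    h=np.histogram(W[k][:,2],np.arange(.05,.2,.004))[0];print(n,h.tolist())
E
python3 chk.py 2; python3 - <<'E'
import cv2
a=cv2.imread('pics/side2.png');cv2.imwrite('pics/s2c.png',cv2.resize(a[120:300,90:270],None,fx=3,fy=3))
E
```

```text
[ 0.5074 -0.1678  0.1674] [ 9.906e-01  1.368e-01  2.000e-04 -2.000e-04] 0.2518013977033927 [ 0.1 -0.2 -1.1]
side [120, 125, 272, 19, 0, 0, 0, 0, 0, 0, 0, 0, 0, 0, 0, 0, 0, 0, 0, 0, 1, 67, 625, 59, 16, 25, 36, 48, 45, 96, 42, 48, 39, 40, 31, 34, 70]
wrist [190, 104, 863, 0, 0, 0, 0, 0, 0, 0, 0, 0, 0, 0, 0, 0, 0, 0, 0, 0, 0, 133, 6944, 181, 136, 239, 329, 440, 485, 1941, 323, 389, 346, 543, 408, 716, 1126]
```

View pics/s2c.png

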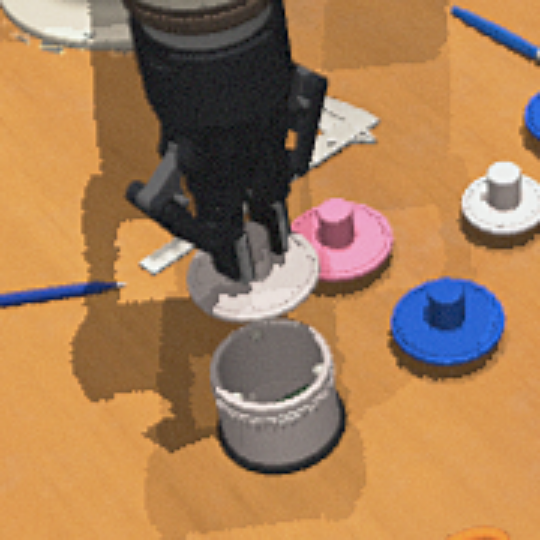

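View pics/wrist2.png

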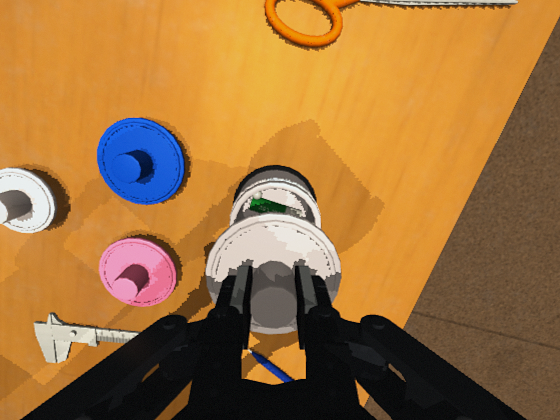

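Lid_b is gripped and roughly level above the tub (side crop px (255,270), tub mouth at (272,365)). Next I'll measure the disc's centre and tilt, and the rim centre.

```bash
cat > meas.py <<'E'
from fit import *
from scipy.optimize import least_squares
def circ(q,R):
    f=lambda x:np.hypot(q[:,0]-x[0],q[:,1]-x[1])-R
    return least_squares(f,q[:,:2].mean(0),loss='soft_l1',f_scale=.001).x
def load(f):
    z=np.load('pics/'+f+'.npz');m={k:z[k] for k in('fx','fy','cx','cy','world_from_camera')};return z['p'],z['d'],world(m,z['d'])
if __name__=='__main__':
    for f in('top1','side1','side2','wrist2'):
        p,d,W=load(f);r=np.hypot(W[...,0]-.506,W[...,1]+.169)
        k=(d>0)&(r<.045)&(abs(W[...,2]-.06)<.003);q=W[k]
        (c,cy),R=cv2.minEnclosingCircle(q[:,:2].astype('float32'))
        print(f,'rim',k.sum(),circ(q,.0345).round(4),'enc',round(c,4),round(cy,4),round(R,4),'z',np.percentile(q[:,2],[50,95]).round(4))
        if f in('side2','wrist2'):
            k=(d>0)&(r<.06)&(W[...,2]>.134)&(W[...,2]<.146);q=W[k]
            for _ in range(3):
                A=np.c_[q[:,:2]-[.506,-.169],np.ones(len(q))];s=np.linalg.lstsq(A,q[:,2],rcond=None)[0];q=q[abs(A@s-q[:,2])<.0025]
            (c,cy),R=cv2.minEnclosingCircle(q[:,:2].astype('float32'));print(' disc plane',s.round(4),'enc',round(c,4),round(cy,4),round(R,4))
E
python3 meas.py
```

```text
top1 rim 268 [ 0.5056 -0.1683] enc 0.5057 -0.168 0.0374 z [0.0604 0.0624]
side1 rim 324 [ 0.5059 -0.1706] enc 0.5047 -0.1706 0.0381 z [0.0598 0.0619]
side2 rim 325 [ 0.5059 -0.1706] enc 0.5049 -0.1703 0.0381 z [0.0597 0.0618]
 disc plane [-0.0111  0.0052  0.1402] enc 0.5051 -0.1698 0.0383
wrist2 rim 898 [ 0.505 -0.169] enc 0.5086 -0.1679 0.0362 z [0.0598 0.0608]
 disc plane [-0.0071  0.0038  0.14  ] enc 0.5043 -0.1676 0.0382
```

Relative to the rim, the lid needs about (+0.5, -1) mm. Its tilt is about 0.5° and it has to drop 75 mm to be home.

Request:
{"name": "servo_tool", "arguments": {
  "motion": [
    [[0.0005,-0.001,-0.02,0],[0,0,-0.02,0],[0,0,-0.01,0],[0,0,-0.006,0],[0,0,0,0],[0,0,0,0]]
  ]
}}

```text
time: 5.75
tool_pos: [0.5078, -0.1695, 0.1116]
tool_rot: [0.991, 0.137, 0.0, 0.0]
force: [0.2, 0.3, -0.5]
gripper_width: 0.256
grip_force: 58.8
```

Request:
{"name": "servo_tool", "arguments": {
  "motion": [
    [[0,0,-0.003,0],[0,0,-0.003,0],[0,0,-0.003,0],[0,0,0,0]]
  ]
}}

```text
time: 6.08
tool_pos: [0.5072, -0.1695, 0.1019]
tool_rot: [0.991, 0.136, -0.0, -0.0]
force: [0.3, -1.1, -0.5]
gripper_width: 0.261
grip_force: 58.8
```

Home should be at TCP z ≈ 0.0924.

Request:
{"name": "servo_tool", "arguments": {
  "motion": [
    [[0,0,-0.002,0],[0,0,-0.002,0],[0,0,-0.001,0],[0,0,0,0]]
  ]
}}

```text
time: 6.42
tool_pos: [0.5078, -0.1696, 0.0975]
tool_rot: [0.991, 0.136, 0.0, 0.0]
force: [1.4, 1.2, 1.1]
gripper_width: 0.253
grip_force: 59.0
```

Request:
{"name": "servo_tool", "arguments": {
  "motion": [
    [[0,0,-0.001,0],[0,0,-0.001,0],[0,0,-0.001,0],[0,0,0,0]]
  ]
}}

```text
time: 6.75
tool_pos: [0.5073, -0.1695, 0.0938]
tool_rot: [0.991, 0.136, -0.0, -0.0]
force: [1.4, 0.9, -2.5]
gripper_width: 0.255
grip_force: 58.8
```

Request:
{"name": "servo_tool", "arguments": {
  "motion": [
    [[0,0,-0.001,0],[0,0,-0.001,0],[0,0,0,0]]
  ]
}}

```text
time: 7.0
tool_pos: [0.5075, -0.1695, 0.0925]
tool_rot: [0.991, 0.136, -0.0, -0.0]
force: [-0.5, 2.3, 3.9]
gripper_width: 0.253
grip_force: 59.2
```

Request:
{"name": "servo_tool", "arguments": {
  "motion": [
    [[0,0,-0.001,0],[0,0,-0.0005,0],[0,0,0,0]]
  ]
}}

```text
time: 7.25
tool_pos: [0.5077, -0.1696, 0.0924]
tool_rot: [0.991, 0.137, -0.0, 0.0]
force: [-4.8, 3.5, 13.1]
gripper_width: 0.256
grip_force: 60.4
```

```bash
cat > disc.py <<'E'
from meas import *
for n in('side','wrist','top')[:int(sys.argv[2])]:
    p,d,m=snap(n,n+sys.argv[1]);W=world(m,d);r=np.hypot(W[...,0]-.506,W[...,1]+.169)
    k=(d>0)&(r<.042)&(r>.014)&(W[...,2]>.057)&(W[...,2]<.078);q=W[k]
    for _ in range(4):
        A=np.c_[q[:,:2]-[.506,-.169],np.ones(len(q))];s=np.linalg.lstsq(A,q[:,2],rcond=None)[0];q=q[abs(A@s-q[:,2])<.002]
    (c,cy),R=cv2.minEnclosingCircle(q[:,:2].astype('float32'));print(n,'plane',s.round(4),len(q),'enc',round(c,4),round(cy,4),round(R,4))
E
python3 disc.py 3 2
```

```text
side plane [-0.0114  0.0062  0.0653] 479 enc 0.5057 -0.1712 0.0377
wrist plane [-0.0033 -0.0004  0.0651] 6504 enc 0.5049 -0.1694 0.0381
```

The disc top is at 65 mm and level, and the TCP stalls at 13 N, so it's home. I'll relax, open and retreat.

Request:
{"name": "servo_tool", "arguments": {
  "motion": [
    [[0,0,0.001,0],[0,0,0,0]]
  ],
  "newtons": 20
}}

```text
time: 7.52
tool_pos: [0.5077, -0.1696, 0.0925]
tool_rot: [0.991, 0.137, 0.0, 0.0]
force: [-1.2, 2.9, 6.3]
gripper_width: 0.257
grip_force: 59.6
```

Request:
{"name": "servo_tool", "arguments": {
  "motion": [
    [[0,0,0,0],[0,0,0,0],[0,0,0,0],[0,0,0,0],[0,0,0,0],[0,0,0,0]]
  ],
  "claw": 0.2
}}

```text
time: 8.02
tool_pos: [0.5073, -0.1696, 0.0916]
tool_rot: [0.991, 0.136, -0.0, -0.0]
force: [0.3, -0.0, -0.4]
gripper_width: 0.597
grip_force: 0.0
```

Request:
{"name": "servo_tool", "arguments": {
  "motion": [
    [[0,0,0.015,0],[0,0,0.03,0],[0,0,0.04,0],[0,0,0.04,0],[-0.02,-0.03,0,0],[-0.02,-0.03,0,0],[-0.02,-0.03,0,0],[0,0,0,0]]
  ]
}}

```text
time: 8.68
tool_pos: [0.4449, -0.264, 0.2172]
tool_rot: [0.991, 0.134, -0.001, 0.001]
force: [-0.8, -0.0, 0.4]
gripper_width: 0.597
grip_force: 0.0
```

```bash
python3 disc.py 4 3; python3 - <<'E'
from fit import *
z=np.load('pics/top4.npz');m={k:z[k] for k in('fx','fy','cx','cy','world_from_camera')};comps(world(m,z['d']),z['d'],z['p'],.047,.054)
a=cv2.imread('pics/side4.png');cv2.imwrite('pics/s4c.png',cv2.resize(a[120:300,90:350],None,fx=3,fy=3))
E
```

```text
side plane [-0.0095  0.0046  0.0654] 655 enc 0.5052 -0.1706 0.0383
wrist plane [0.0016 0.0013 0.0653] 5241 enc 0.505 -0.1693 0.038
top plane [-0.0009 -0.0043  0.0662] 623 enc 0.5056 -0.1691 0.0378
0.047 [221, 128, 11, 11, 90] mean [0.6867 0.1416 0.0509] circ 0.6865 0.1419 0.0121 [ 62. 113. 210.]
0.047 [209, 193, 12, 11, 93] mean [0.5479 0.1651 0.0506] circ 0.5474 0.1657 0.0121 [210. 213. 217.]
0.047 [309, 206, 11, 11, 95] mean [ 0.5174 -0.0436  0.0506] circ 0.5176 -0.0437 0.0115 [ 67. 118. 214.]
0.047 [261, 237, 12, 11, 95] mean [0.4536 0.0561 0.0508] circ 0.4536 0.0562 0.0117 [214. 217. 221.]
0.047 [213, 257, 11, 12, 100] mean [0.4116 0.1576 0.0507] circ 0.4118 0.1577 0.012 [ 60. 111. 209.]
0.047 [316, 258, 11, 12, 94] mean [ 0.4091 -0.0559  0.0512] circ 0.4087 -0.0559 0.0118 [211. 157. 181.]
```

View pics/s4c.png

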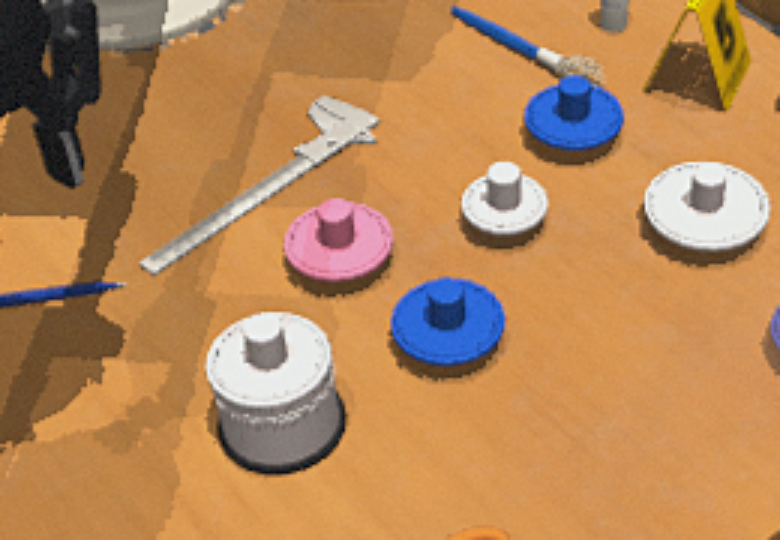

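The crop shows the lid flat on the tub at px (270,360). Its disc top is level at 65 mm, and the other lids haven't moved. I'm handing in.

```bash
python3 -c "
from plant import env
print(env.hand_in())"
```

```text
the job is handed in; nothing more can be done
None
```

Lid_b is pressed home on the tub: the cameras show its disc flat on the rim and lid_a and lid_c where they lay. The job was handed in at about 9 s, and no verdict was shown.

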